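# Slide the top kernel plate onto the light box

## Task

Slide the top kernel plate sideways off the stack of three and straight across onto the light box beside it, between the two guide rails, until it rests against the end stop and the spring catch has come up behind it. The cells are filled and open, so keep the plate flat and push it across rather than lifting it. Leave the two plates under it, the tally counter and the sorting dish where they are.

Things in the scene. Friction and masses are not known exactly. Their poses are not given: they have to be found in the camera images.
- plate_top_c (a point): Centre (half-way up) of the top plate of the stack: a square grey kernel plate 100 x 100 x 14 mm, about 0.25 kg, with 8 x 8 open cells of grain and a flat underside; axes x and y along its edges, z up. It lies loose on the two others, within about 11 mm and 8 degrees of square with the light box. At the start its underside is 28 mm above the worktop, 2 mm above the light box's deck.
- plate_mid_c (a point): Centre (half-way up) of the middle plate, same as the top one: 100 x 100 x 14 mm, underside at 14 mm. It must stay where it is.
- plate_low_c (a point): Centre (half-way up) of the lowest plate, same again, standing on the worktop. It must stay where it is.
- lightbox: Flat grey light box with grey deck, aluminium rails and a white window, 144 mm (x) by 152 mm (y), deck 26 mm above the worktop, fixed. Origin: centre of its underside, on the worktop; z up. The stack stands about 4 to 14 mm off its open +y edge (at y = +76 mm); a plate is pushed along the box's own -y, up to the end stop, a bar 8 mm high whose face is at y = -60 mm.
- mouth (a point): Middle of the mouth between the two guide rails, on the deck, at y = +72 mm in the box's frame, axes as the box's. The rails are 6 mm high and run along y, inner faces at x = -51.5 and +51.5 mm (3 mm wider than a plate in all); from y = +30 mm to the mouth they flare out to x = -64 and +64 mm, so that a plate up to about 10 mm off centre is guided in as it is pushed.
- home (a point): Point of the light box where the centre of the plate is when the plate is home against the stop: x = 0, y = -10 mm in the box's frame, 33 mm above the worktop; axes as the box's. A home plate's rear edge is at y = +40 mm.
- catch (a joint): Spring catch: a steel leaf 16 mm wide in the middle of the deck (x = 0), hinged at y = +65 mm (box frame), sloping up to 4 mm above the deck at its free end at y = +43 mm. Value in rad: 0 is up (its rest), about 0.2 is pressed flush by a plate passing over it; that takes under 1 N. It springs up behind the plate once the plate is within 2 mm of the stop.
- petri_c (a point): Centre (half-way up) of a clear round sorting dish, 68 mm across, 14 mm high, on the worktop behind the stack. It must stay where it is.
- tally_c (a point): Centre (half-way up) of a white hand tally counter with black knob, 80 x 52 x 20 mm, lying on the worktop a few centimetres beyond the stop end (-y) of the light box. It must stay where it is.

How it is judged:
At the end, for the whole second after the job is handed in: The plate that was on top lies flat on the light box's deck between the rails, within 4 mm of its home point both ways (against the stop), the spring catch is up behind it (joint under 0.04 rad), and the two other plates are within 10 mm of where they stood (y of plate_top_c in the frame of home between -0.003 and 0.004 m and x of plate_top_c in the frame of home between -0.004 and 0.004 m and z of plate_top_c in the frame of home below 0.002 m and angle between plate_top_c's own z axis and vertical below 0.03 rad and value of joint catch below 0.04 rad and distance of each of plate_mid_c, plate_low_c from where it was at the start of the episode below 0.01 m); the robot touches nothing.
It fails at once if the top plate is lifted: its centre rises more than 13 mm above where it was on the stack (height (world z) of plate_top_c above 0.048 m).
It fails at once if the top plate is tipped by more than 0.2 rad (angle between plate_top_c's own z axis and vertical above 0.2 rad).
It fails at once if the tally counter or the sorting dish is moved by more than 30 mm (distance of any of tally_c, petri_c from where it was at the start of the episode above 0.03 m).
It also fails if it takes over 34 s, if anything falls off the work surface, if the arm or the gripper's body presses on something with over 40 N, if the wrist force passes 120 N, or if a joint passes its speed limit or range.

## Robot

A 6-joint arm with a two-finger parallel gripper is mounted at the origin on a cart in front of the work surface, level with it; the furniture and walls round the work are solid. World frame = base frame: x ahead of the robot, y to its left, z up, the work surface at z = 0. Lengths are in m, angles in rad, forces in N, time in s.
With the tool pointing down it reaches from about 0.35 to 0.975 m from the base axis. Payload 7.1 kg.
Tool frame: the origin (TCP) lies at the very end of the fingers, on their centre line; the grasp point (between the pads) lies arm.hold_point_z behind it (arm.hold_point_z is the distance from the TCP to the grasp point, in m); z points along the fingers, y is the line along which they close (so a half turn about z gives the same grasp; the last joint's range is limited). The gripper opens to 88 mm and grips with 3 to 60 N. Pads are 20 mm wide; open, the fingers measure 115 mm over their backs; the gripper's body (75 mm by 178 mm) begins 61 mm behind the grasp point.
Start: joints at [-1.308, 0.423, 1.63, -0, 1.089, -0.019], TCP at [0.174, -0.6, 0.223] pointing down, gripper open.
Joint ranges: [-3, 3], [-0.9, 2.11], [0.09, 2.58], [-1.31, 4.45], [0.11, 2.69], [-2.54, 2.54]. Speed limits (rad/s): [2.39, 2.39, 3.01, 3.14, 3.14, 3.14].

## Interface

Orientations are given as a rotation vector (axis times angle).
In Python, from plant import arm gives the robot as it stands.
- The arm moves only by the tool move_arm, never from a script. Its argument "deltas" is a list of rows, each an object of numbers: "grip": the gripper command: -1 is fully open, 1 is shut, values between are in proportion; "dx", "dy", "dz": the shift along the tool's x, y, z in cm; "spin": the turn about the tool's z in degrees. A call has exactly 10 rows; each row is the pose to reach, as a shift and turn from the pose commanded when the call began, along the tool's axes at that moment; what a row does not reach only later rows make up. A row lasts 1/10 s, in which the tool goes at most 50 mm and 8.59 degrees, less where a joint would pass 70% of its speed; a pose out of reach is approached as far as the arm can. A call with a gripper value outside its range is refused whole. The fingers move at their own pace and stop on an object; "squeeze" is the grip in N (left out, the last holds). Time passes only in rows, so rows that repeat a pose let the fingers close, or fill a call up. It gives the time, the measured TCP pose, the force, the opening and the grip force at its end, in the units of the state.
- arm.observe(): the state, without advancing time (a new reading comes with each control period).
- arm.snapshot(name): name is "scene" or "top"; returns (picture, depth): 480x640x3 uint8, red, green, blue; 480x640 float32, m along the optical axis (not along the pixel's ray), 0 where there is no reading.
- arm.camera_info(name): a dict with "fx", "fy", "cx", "cy" (pixels), "R" (3x3) and "t" (3): a world point X has camera coordinates R X + t. Camera axes: x right, y down, z forward; pixel columns grow to the right and rows downward; lengths in m; the calibration is good to about 2 mm. A picture is of the moment at which its call begins. camera_info takes no time and is no camera call.
- arm.sign_off(): hands the job in; it is judged then, once.
The state is a dict: "time": time; "joints": joint angles; "dq": joint speeds; "joint_torque": joint torques, N m; "ee_pos": TCP position; "tcp_rot": TCP orientation; "wrist_force": force on the tool from outside, world axes, zero at the start; "moment": the same for the moment, N m; "grip_width": finger opening in m; "gripper_force": force on a finger pad.
Only numpy, scipy, OpenCV 4.12 (cv2) and the standard library are available. Lean on these libraries where they do the work, as an engineer would, in place of code of your own. Each camera call takes 0.05 s, during which the arm holds its last target. There are 200 camera calls.

## Working session

There is one attempt and no reset: what is moved stays moved. The work goes in short steps, Python scripts to look and compute and a tool call to move; the robot and the scene stay as the last step left them, time stands still between calls to the robot, and variables do not carry over. Pictures are saved under pics/ and viewed, at most 10 in all, crops included, and the job is handed in when it is done.

Besides the shell and the picture viewer there is one more tool, called after "Emit:" as name(argument=value, ...), one argument or row to a line, values as JSON. move_arm: Moves the arm, as the interface text tells. Its arguments: {"type":"object","properties":{"deltas":{"type":"array"},"squeeze":{"type":"number"}},"required":["deltas"]}

```bash
mkdir -p pics; cat > h.py <<'E'
import numpy as np, cv2
from plant import arm
def snap(n,f=None):
    p,d=arm.snapshot(n)
    if f: cv2.imwrite('pics/'+f,p[:,:,::-1])
    return p,d
def world(n,u,v,z):
    c=arm.camera_info(n); R=np.array(c['R']);t=np.array(c['t'])
    r=R.T@np.array([(u-c['cx'])/c['fx'],(v-c['cy'])/c['fy'],1]); o=-R.T@t
    return o+r*(z-o[2])/r[2]
def pts(n,d):
    c=arm.camera_info(n); R=np.array(c['R']);t=np.array(c['t'])
    v,u=np.mgrid[:480,:640]
    P=np.stack([(u-c['cx'])/c['fx']*d,(v-c['cy'])/c['fy']*d,d],-1)
    return (P-t)@R
E
python3 - <<'E'
from h import *
print(arm.observe(), arm.hold_point_z)
p,d=snap('top','t1.png'); np.save('d1.npy',d); snap('scene','s1.png')
print(arm.camera_info('top'))
E
```

```text
{'time': 0.0, 'joints': array([-1.30797876e+00,  4.23801156e-01,  1.63073121e+00,  2.39141362e-05,
        1.08860477e+00, -1.90098068e-02]), 'dq': array([-0.00150477,  0.00067332,  0.00150655,  0.00169567,  0.00051915,
        0.00100088]), 'joint_torque': array([-2.33656710e-04, -5.44620395e+01, -2.73667252e+01,  6.42664335e-02,
        2.25790084e-02, -1.20782461e-04]), 'ee_pos': array([ 0.17369344, -0.5997734 ,  0.22191029]), 'tcp_rot': array([-3.10893552e+00, -4.40996846e-01,  2.61865453e-04]), 'wrist_force': array([ 0.0839253 , -0.23285621, -0.33007516]), 'moment': array([ 0.00176467, -0.00421863, -0.06652447]), 'gripper_force': 0.0, 'grip_width': 0.08794752403550177} 0.0187
{'fx': 545.5863874520105, 'fy': 545.5863874520105, 'cx': 306.9230994273255, 'cy': 243.1755024337531, 'R': array([[ 0.02407188, -0.99952394,  0.0192984 ],
       [-0.99172717, -0.02630989, -0.12563841],
       [ 0.12608634, -0.0161144 , -0.99188838]]), 't': array([-0.04147525,  0.5919566 ,  0.95067319])}
```

View pics/t1.png

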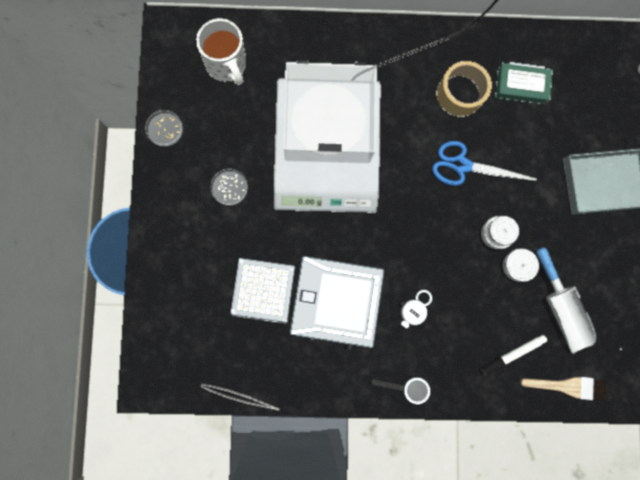

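View pics/s1.png

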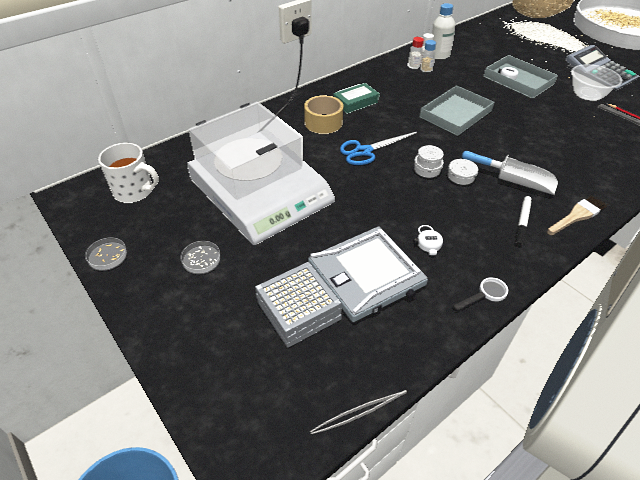

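The stack is at about (263,290) in the top view and the light box is right of it at (337,302), with its catch at (308,296). The tally counter is at (415,310) and the dishes are at (229,187) and (164,127). I'll enlarge this area.

```bash
python3 - <<'E'
from h import *
p=cv2.imread('pics/t1.png'); c=p[245:360,220:400]
cv2.imwrite('pics/t1c.png',cv2.resize(c,None,fx=4.4,fy=4.4,interpolation=cv2.INTER_CUBIC))
E
```

```text
(no output)
```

View pics/t1c.png

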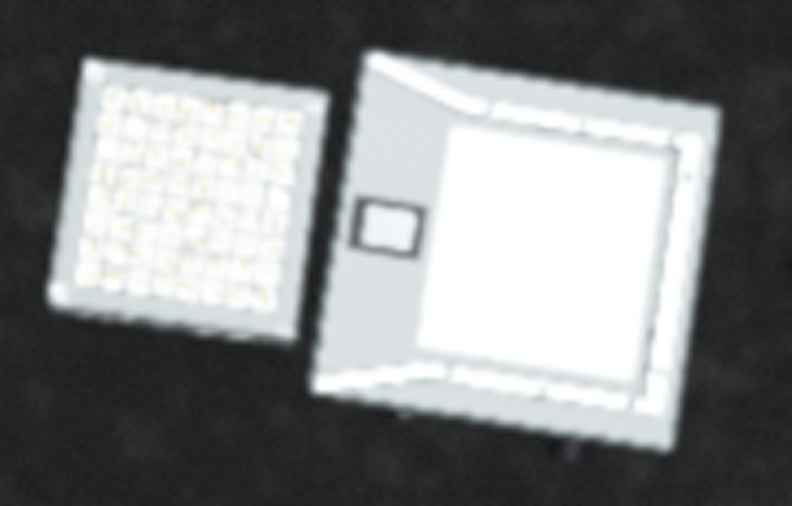

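```bash
cat >> h.py <<'E'
def fit(n,px,z,hx,hy):
    W=np.array([world(n,u,v,z)[:2] for u,v in px])
    # px order: (+x,+y),(+x,-y),(-x,-y),(-x,+y)
    M=np.array([[hx,hy],[hx,-hy],[-hx,-hy],[-hx,hy]])
    a=W-W.mean(0); th=np.arctan2((M[:,0]*a[:,1]-M[:,1]*a[:,0]).sum(),(M*a).sum())
    R=np.array([[np.cos(th),-np.sin(th)],[np.sin(th),np.cos(th)]])
    return W.mean(0),th,np.abs(a-M@R.T).max()
E
python3 - <<'E'
from h import *
s=lambda L:[(220+x/4.4-.4,245+y/4.4-.4) for x,y in L]
pc,pt,e=fit('top',s([(86,60),(328,93),(296,338),(50,303)]),.042,.05,.05)
bc,bt,e2=fit('top',s([(365,51),(720,105),(673,450),(312,393)]),.026,.072,.076)
print(pc,np.degrees(pt),e,bc,np.degrees(bt),e2)
R=np.array([[np.cos(bt),-np.sin(bt)],[np.sin(bt),np.cos(bt)]])
print('plate in box',(pc-bc)@R)
d=np.load('d1.npy');P=pts('top',d)
for u,v in [(263,290),(330,305),(300,315),(265,350)]: print(P[v,u])
for y in (.125,.17): print(y,bc+R@[0,y])
print('tally',world('top',415,312,.02),'petri',world('top',229,187,.014))
o=arm.observe(); from scipy.spatial.transform import Rotation as Ro
print(Ro.from_rotvec(o['tcp_rot']).as_matrix())
E
```

```text
[0.50695254 0.05016417] -6.239292737279713 0.0006507433179312738 [ 0.49023289 -0.08416182] -7.354957362034492 0.0016119364171911649
plate in box [-0.00061379  0.13536115]
[0.50606597 0.04968977 0.0437321 ]
[ 0.48269577 -0.07101937  0.0278192 ]
[ 0.46347218 -0.01737313  0.02164794]
[0.3984311  0.04483241 0.00280252]
0.125 [0.50623489 0.0398097 ]
0.17 [0.51199561 0.08443944]
tally [ 0.47390847 -0.22674196  0.02      ] petri [0.69808535 0.12174428 0.014     ]
[[ 9.60560623e-01  2.78070407e-01 -3.71476567e-04]
 [ 2.78070654e-01 -9.60559679e-01  1.34659555e-03]
 [ 1.76229597e-05 -1.39678339e-03 -9.99999024e-01]]
```

Emit:
move_arm(
  deltas=[
    {"dx": 1.3,"dy": -1.5,"dz": 0,"spin": -4,"grip": -0.1},
    {"dx": 4,"dy": -4.5,"dz": 0,"spin": -11,"grip": -0.1},
    {"dx": 6.9,"dy": -7.9,"dz": 0,"spin": -18,"grip": -0.1},
    {"dx": 9.9,"dy": -11.2,"dz": 0,"spin": -25,"grip": -0.1},
    {"dx": 12.9,"dy": -14.6,"dz": 0,"spin": -33,"grip": -0.1},
    {"dx": 15.9,"dy": -18,"dz": 0,"spin": -40,"grip": -0.1},
    {"dx": 18.9,"dy": -21.4,"dz": 0,"spin": -48,"grip": -0.1},
    {"dx": 21.8,"dy": -24.7,"dz": 0,"spin": -55,"grip": -0.1},
    {"dx": 24.8,"dy": -28.1,"dz": 0,"spin": -62,"grip": -0.1},
    {"dx": 26.6,"dy": -30.2,"dz": 0,"spin": -66.5,"grip": -0.1},
  ],
  squeeze=10,
)

```text
time: 1.1
ee_pos: [0.3456, -0.2337, 0.2225]
tcp_rot: [-2.353, -2.081, -0.0]
wrist_force: [0.6, -0.2, -0.6]
grip_width: 0.0481
gripper_force: 0.0
```

Emit:
move_arm(
  deltas=[
    {"dx": 3,"dy": 1,"dz": 0,"spin": 0.3,"grip": -0.1},
    {"dx": 7.5,"dy": 2.5,"dz": 0,"spin": 0.3,"grip": -0.1},
    {"dx": 12,"dy": 4,"dz": 0,"spin": 0.3,"grip": -0.1},
    {"dx": 16.5,"dy": 5.5,"dz": 0,"spin": 0.3,"grip": -0.1},
    {"dx": 21,"dy": 7,"dz": 0,"spin": 0.3,"grip": -0.1},
    {"dx": 25.5,"dy": 8.5,"dz": 0,"spin": 0.3,"grip": -0.1},
    {"dx": 30,"dy": 10,"dz": 0,"spin": 0.3,"grip": -0.1},
    {"dx": 34,"dy": 11.3,"dz": 0,"spin": 0.3,"grip": -0.1},
    {"dx": 37,"dy": 12.3,"dz": 0,"spin": 0.3,"grip": -0.1},
    {"dx": 38.1,"dy": 12.7,"dz": 0,"spin": 0.3,"grip": -0.1},
  ],
)

```text
time: 2.1
ee_pos: [0.5209, 0.1278, 0.2224]
tcp_rot: [-2.362, -2.071, -0.001]
wrist_force: [0.2, 0.2, -0.7]
grip_width: 0.0482
gripper_force: 0.0
```

Emit:
move_arm(
  deltas=[
    {"dz": 2,"grip": -0.1},
    {"dz": 5,"grip": -0.1},
    {"dz": 8,"grip": -0.1},
    {"dz": 11,"grip": -0.1},
    {"dz": 14,"grip": -0.1},
    {"dz": 16,"grip": -0.1},
    {"dz": 17.5,"grip": -0.1},
    {"dz": 17.5,"grip": -0.1},
    {"dz": 17.5,"grip": -0.1},
    {"dz": 17.5,"grip": -0.1},
  ],
)

```text
$.deltas[0]: bad value
```

```bash
python3 - <<'E'
from h import *
p,d=snap('scene'); cv2.imwrite('pics/s2.png',cv2.resize(p[200:380,200:440,::-1],None,fx=3.2,fy=3.2,interpolation=cv2.INTER_CUBIC))
o=arm.observe();print(o['ee_pos'],o['tcp_rot'],o['wrist_force'])
b=np.array([.49023,-.08416]);t=np.radians(-7.355);R=np.array([[np.cos(t),-np.sin(t)],[np.sin(t),np.cos(t)]])
print((o['ee_pos'][:2]-b)@R)
E
```

```text
[0.5210847  0.12777931 0.22236895] [-2.36213482e+00 -2.07095191e+00 -8.37163475e-04] [0.77508109 0.54514203 0.14174584]
[0.00346905 0.21414539]
```

View pics/s2.png

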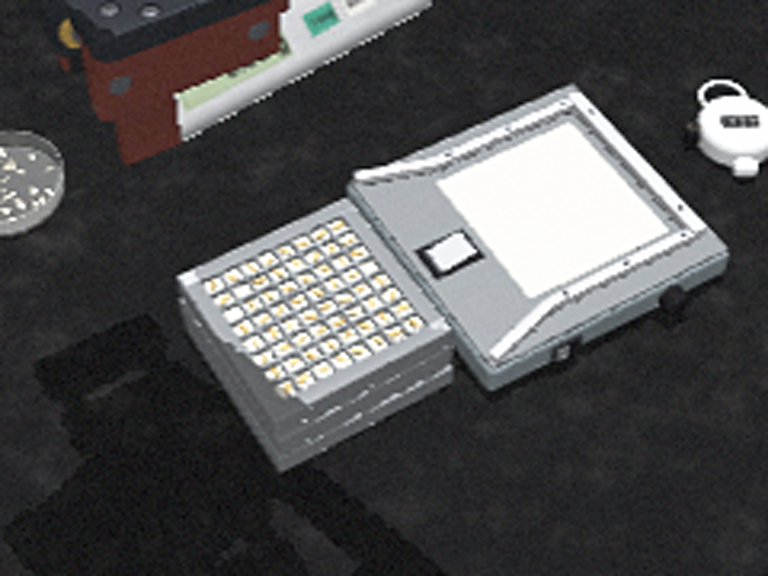

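The picture shows the gripper still up, at top left. The stack at about (320,300) is undisturbed, with all its plates nearly flush. The move was refused because every key is required, so I'll resend it in full and correct the x offset.

Emit:
move_arm(
  deltas=[
    {"dx": 0,"dy": -0.1,"dz": 2,"spin": 0,"grip": -0.1},
    {"dx": 0,"dy": -0.3,"dz": 5,"spin": 0,"grip": -0.1},
    {"dx": 0,"dy": -0.35,"dz": 8,"spin": 0,"grip": -0.1},
    {"dx": 0,"dy": -0.35,"dz": 11,"spin": 0,"grip": -0.1},
    {"dx": 0,"dy": -0.35,"dz": 14,"spin": 0,"grip": -0.1},
    {"dx": 0,"dy": -0.35,"dz": 16.5,"spin": 0,"grip": -0.1},
    {"dx": 0,"dy": -0.35,"dz": 18,"spin": 0,"grip": -0.1},
    {"dx": 0,"dy": -0.35,"dz": 18.8,"spin": 0,"grip": -0.1},
    {"dx": 0,"dy": -0.35,"dz": 18.8,"spin": 0,"grip": -0.1},
    {"dx": 0,"dy": -0.35,"dz": 18.8,"spin": 0,"grip": -0.1},
  ],
)

```text
time: 3.15
ee_pos: [0.5172, 0.1257, 0.0354]
tcp_rot: [2.365, 2.068, 0.001]
wrist_force: [-0.1, -0.3, 0.8]
grip_width: 0.0482
gripper_force: 0.0
```

Emit:
move_arm(
  deltas=[
    {"dx": -0.5,"dy": 0,"dz": 0.1,"spin": 0,"grip": -0.1},
    {"dx": -1,"dy": 0,"dz": 0.1,"spin": 0,"grip": -0.1},
    {"dx": -1.4,"dy": 0,"dz": 0.1,"spin": 0,"grip": -0.1},
    {"dx": -1.8,"dy": 0,"dz": 0.1,"spin": 0,"grip": -0.1},
    {"dx": -2.2,"dy": 0,"dz": 0.1,"spin": 0,"grip": -0.1},
    {"dx": -2.6,"dy": 0,"dz": 0.1,"spin": 0,"grip": -0.1},
    {"dx": -3,"dy": 0,"dz": 0.1,"spin": 0,"grip": -0.1},
    {"dx": -3.4,"dy": 0,"dz": 0.1,"spin": 0,"grip": -0.1},
    {"dx": -3.7,"dy": 0,"dz": 0.1,"spin": 0,"grip": -0.1},
    {"dx": -4,"dy": 0,"dz": 0.1,"spin": 0,"grip": -0.1},
  ],
)

```text
time: 4.15
ee_pos: [0.512, 0.0864, 0.0342]
tcp_rot: [2.365, 2.068, 0.003]
wrist_force: [0.3, 5.8, 4.2]
grip_width: 0.0482
gripper_force: 2.8
```

```bash
cat >> h.py <<'E'
def rep():
    o=arm.observe();print(o['ee_pos'],o['tcp_rot'],o['wrist_force'])
    b=np.array([.49023,-.08416]);t=np.radians(-7.355);R=np.array([[np.cos(t),-np.sin(t)],[np.sin(t),np.cos(t)]])
    print('box',(o['ee_pos'][:2]-b)@R)
E
python3 - <<'E'
from h import *
p,d=snap('scene'); cv2.imwrite('pics/s3.png',cv2.resize(p[200:380,200:440,::-1],None,fx=3.2,fy=3.2,interpolation=cv2.INTER_CUBIC))
rep()
E
```

```text
[0.51187817 0.08596514 0.03408137] [2.36451526e+00 2.06760597e+00 2.07124582e-03] [1.3364774  3.24796802 3.51400778]
box [-0.00030881  0.17149668]
```

View pics/s3.png

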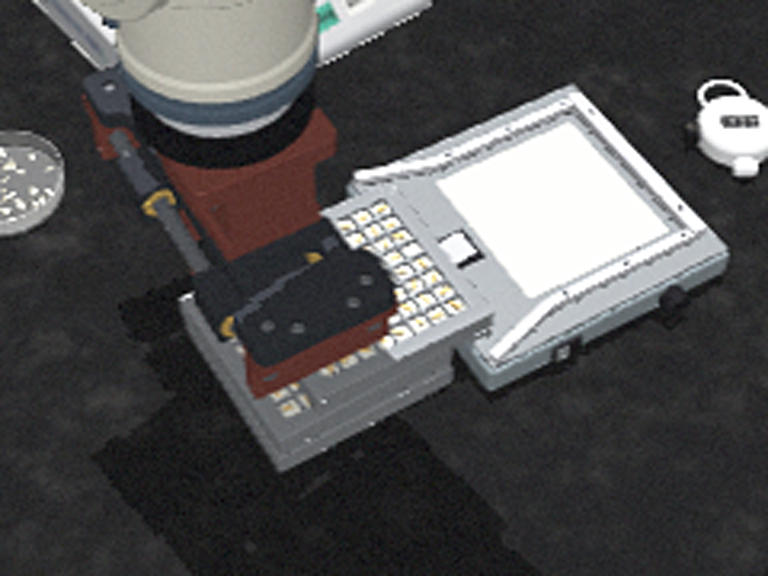

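The plate has slid about 24 mm and its front edge, near (490,320), is over the deck. The stack hasn't moved. I'll keep pushing.

Emit:
move_arm(
  deltas=[
    {"dx": -0.4,"dy": 0,"dz": 0,"spin": 0,"grip": -0.1},
    {"dx": -0.9,"dy": 0,"dz": 0,"spin": 0,"grip": -0.1},
    {"dx": -1.4,"dy": 0,"dz": 0,"spin": 0,"grip": -0.1},
    {"dx": -1.9,"dy": 0,"dz": 0,"spin": 0,"grip": -0.1},
    {"dx": -2.4,"dy": 0,"dz": 0,"spin": 0,"grip": -0.1},
    {"dx": -2.9,"dy": 0,"dz": 0,"spin": 0,"grip": -0.1},
    {"dx": -3.4,"dy": 0,"dz": 0,"spin": 0,"grip": -0.1},
    {"dx": -3.9,"dy": 0,"dz": 0,"spin": 0,"grip": -0.1},
    {"dx": -4.3,"dy": 0,"dz": 0,"spin": 0,"grip": -0.1},
    {"dx": -4.5,"dy": 0,"dz": 0,"spin": 0,"grip": -0.1},
  ],
)

```text
time: 5.2
ee_pos: [0.5062, 0.0416, 0.0341]
tcp_rot: [2.364, 2.067, 0.003]
wrist_force: [1.9, 4.9, 3.3]
grip_width: 0.0485
gripper_force: 2.9
```

```bash
python3 - <<'E'
from h import *
p,d=snap('scene'); cv2.imwrite('pics/s4.png',cv2.resize(p[200:380,200:440,::-1],None,fx=3.2,fy=3.2,interpolation=cv2.INTER_CUBIC))
rep()
E
```

```text
[0.50618472 0.04138418 0.03404698] [2.36400264 2.06748525 0.0025141 ] [1.99567281 3.81476225 3.1920318 ]
box [-0.0002483   0.12655367]
```

View pics/s4.png

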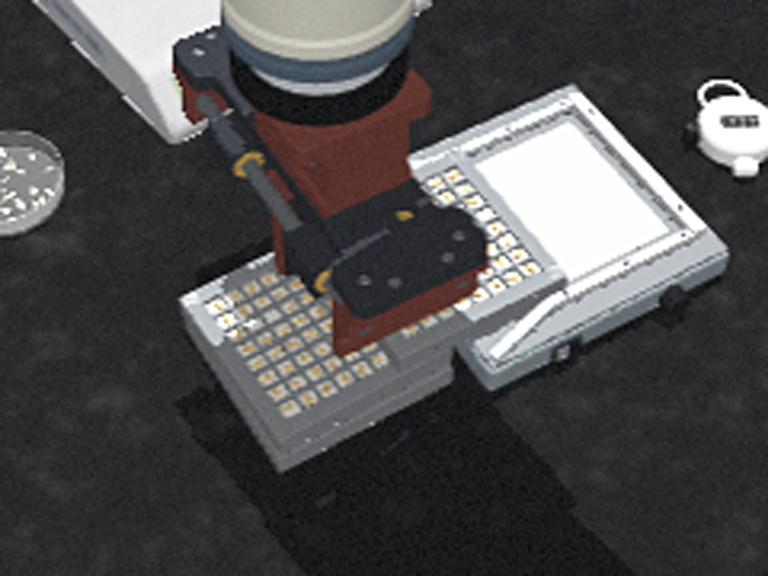

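The front half of the plate is now between the rails, with its leading edge near (560,280), and the stack is in place. Next I'll push to about 1 cm short of home.

Emit:
move_arm(
  deltas=[
    {"dx": -0.5,"dy": 0,"dz": 0,"spin": 0,"grip": -0.1},
    {"dx": -1.2,"dy": 0,"dz": 0,"spin": 0,"grip": -0.1},
    {"dx": -1.9,"dy": 0,"dz": 0,"spin": 0,"grip": -0.1},
    {"dx": -2.6,"dy": 0,"dz": 0,"spin": 0,"grip": -0.1},
    {"dx": -3.3,"dy": 0,"dz": 0,"spin": 0,"grip": -0.1},
    {"dx": -4,"dy": 0,"dz": 0,"spin": 0,"grip": -0.1},
    {"dx": -4.7,"dy": 0,"dz": 0,"spin": 0,"grip": -0.1},
    {"dx": -5.4,"dy": 0,"dz": 0,"spin": 0,"grip": -0.1},
    {"dx": -6,"dy": 0,"dz": 0,"spin": 0,"grip": -0.1},
    {"dx": -6.4,"dy": 0,"dz": 0,"spin": 0,"grip": -0.1},
  ],
)

```text
time: 6.25
ee_pos: [0.496, -0.0225, 0.0335]
tcp_rot: [-2.365, -2.067, 0.002]
wrist_force: [0.4, 2.0, -1.5]
grip_width: 0.0488
gripper_force: 0.7
```

```bash
python3 - <<'E'
from h import *
p,d=snap('scene'); cv2.imwrite('pics/s5.png',cv2.resize(p[200:380,200:440,::-1],None,fx=3.2,fy=3.2,interpolation=cv2.INTER_CUBIC))
rep()
E
```

```text
[ 0.49606545 -0.02277016  0.03351878] [-2.36471913e+00 -2.06721712e+00  1.54187415e-03] [-0.23857974  0.35595116  0.28494249]
box [-0.00207149  0.06163176]
```

View pics/s5.png

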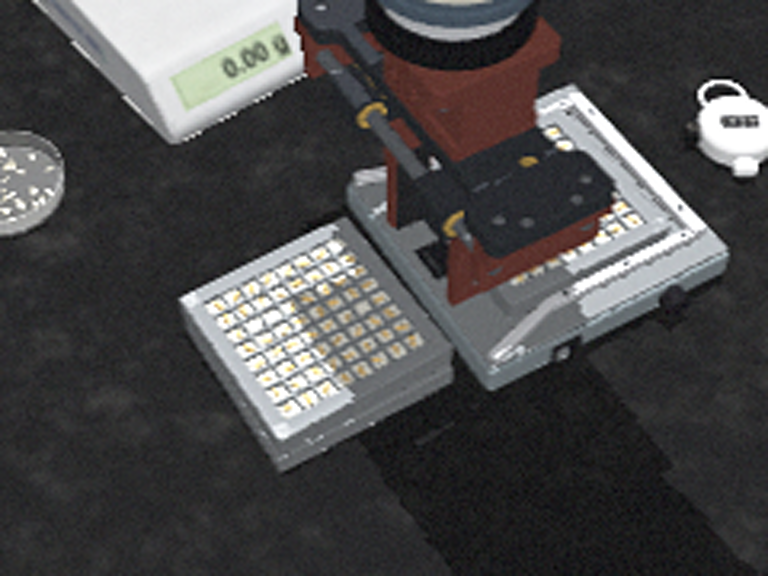

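The plate is fully between the rails and about 1 cm from the stop, and the stack is unmoved. I'll finish slowly.

Emit:
move_arm(
  deltas=[
    {"dx": -0.1,"dy": 0,"dz": 0,"spin": 0,"grip": -0.1},
    {"dx": -0.25,"dy": 0,"dz": 0,"spin": 0,"grip": -0.1},
    {"dx": -0.4,"dy": 0,"dz": 0,"spin": 0,"grip": -0.1},
    {"dx": -0.55,"dy": 0,"dz": 0,"spin": 0,"grip": -0.1},
    {"dx": -0.65,"dy": 0,"dz": 0,"spin": 0,"grip": -0.1},
    {"dx": -0.75,"dy": 0,"dz": 0,"spin": 0,"grip": -0.1},
    {"dx": -0.85,"dy": 0,"dz": 0,"spin": 0,"grip": -0.1},
    {"dx": -0.9,"dy": 0,"dz": 0,"spin": 0,"grip": -0.1},
    {"dx": -0.95,"dy": 0,"dz": 0,"spin": 0,"grip": -0.1},
    {"dx": -1.0,"dy": 0,"dz": 0,"spin": 0,"grip": -0.1},
  ],
)

```text
time: 7.3
ee_pos: [0.4955, -0.0318, 0.0337]
tcp_rot: [2.365, 2.068, 0.0]
wrist_force: [0.2, 1.0, -0.6]
grip_width: 0.0484
gripper_force: 0.8
```

Emit:
move_arm(
  deltas=[
    {"dx": -0.05,"dy": 0,"dz": 0,"spin": 0,"grip": -0.1},
    {"dx": -0.1,"dy": 0,"dz": 0,"spin": 0,"grip": -0.1},
    {"dx": -0.13,"dy": 0,"dz": 0,"spin": 0,"grip": -0.1},
    {"dx": -0.16,"dy": 0,"dz": 0,"spin": 0,"grip": -0.1},
    {"dx": -0.19,"dy": 0,"dz": 0,"spin": 0,"grip": -0.1},
    {"dx": -0.21,"dy": 0,"dz": 0,"spin": 0,"grip": -0.1},
    {"dx": -0.23,"dy": 0,"dz": 0,"spin": 0,"grip": -0.1},
    {"dx": -0.25,"dy": 0,"dz": 0,"spin": 0,"grip": -0.1},
    {"dx": -0.25,"dy": 0,"dz": 0,"spin": 0,"grip": -0.1},
    {"dx": -0.25,"dy": 0,"dz": 0,"spin": 0,"grip": -0.1},
  ],
)

```text
time: 8.3
ee_pos: [0.4951, -0.0342, 0.0337]
tcp_rot: [2.365, 2.068, 0.0]
wrist_force: [0.5, 1.4, -1.1]
grip_width: 0.0482
gripper_force: 1.0
```

No contact with the stop yet, so I'll creep on.

Emit:
move_arm(
  deltas=[
    {"dx": -0.03,"dy": 0,"dz": 0,"spin": 0,"grip": -0.1},
    {"dx": -0.06,"dy": 0,"dz": 0,"spin": 0,"grip": -0.1},
    {"dx": -0.08,"dy": 0,"dz": 0,"spin": 0,"grip": -0.1},
    {"dx": -0.1,"dy": 0,"dz": 0,"spin": 0,"grip": -0.1},
    {"dx": -0.12,"dy": 0,"dz": 0,"spin": 0,"grip": -0.1},
    {"dx": -0.14,"dy": 0,"dz": 0,"spin": 0,"grip": -0.1},
    {"dx": -0.16,"dy": 0,"dz": 0,"spin": 0,"grip": -0.1},
    {"dx": -0.18,"dy": 0,"dz": 0,"spin": 0,"grip": -0.1},
    {"dx": -0.2,"dy": 0,"dz": 0,"spin": 0,"grip": -0.1},
    {"dx": -0.2,"dy": 0,"dz": 0,"spin": 0,"grip": -0.1},
  ],
)

```text
time: 9.3
ee_pos: [0.4953, -0.0346, 0.0338]
tcp_rot: [-2.365, -2.066, -0.003]
wrist_force: [1.9, 16.3, -0.3]
grip_width: 0.0481
gripper_force: 7.9
```

The force jumped to 16 N, so the plate is against the stop. I'll back off, then lift.

Emit:
move_arm(
  deltas=[
    {"dx": 0.2,"dy": 0,"dz": 0,"spin": 0,"grip": -0.1},
    {"dx": 0.5,"dy": 0,"dz": 0,"spin": 0,"grip": -0.1},
    {"dx": 1.0,"dy": 0,"dz": 0,"spin": 0,"grip": -0.1},
    {"dx": 1.5,"dy": 0,"dz": 0,"spin": 0,"grip": -0.1},
    {"dx": 1.5,"dy": 0,"dz": -1,"spin": 0,"grip": -0.1},
    {"dx": 1.5,"dy": 0,"dz": -4,"spin": 0,"grip": -0.1},
    {"dx": 3,"dy": 0,"dz": -8,"spin": 0,"grip": -0.1},
    {"dx": 6,"dy": 0,"dz": -12,"spin": 0,"grip": -0.1},
    {"dx": 10,"dy": 0,"dz": -15,"spin": 0,"grip": -0.1},
    {"dx": 14,"dy": 0,"dz": -17,"spin": 0,"grip": -0.1},
  ],
)

```text
time: 10.3
ee_pos: [0.5144, 0.1036, 0.2072]
tcp_rot: [2.364, 2.065, 0.005]
wrist_force: [1.2, -0.6, -0.4]
grip_width: 0.0485
gripper_force: 0.0
```

Emit:
move_arm(
  deltas=[
    {"dx": 4,"dy": 0,"dz": -2,"spin": 0,"grip": -0.1},
    {"dx": 8,"dy": 0,"dz": -4,"spin": 0,"grip": -0.1},
    {"dx": 12,"dy": 0,"dz": -4,"spin": 0,"grip": -0.1},
    {"dx": 15,"dy": 0,"dz": -4,"spin": 0,"grip": -0.1},
    {"dx": 17,"dy": 0,"dz": -4,"spin": 0,"grip": -0.1},
    {"dx": 17,"dy": 0,"dz": -4,"spin": 0,"grip": -0.1},
    {"dx": 17,"dy": 0,"dz": -4,"spin": 0,"grip": -0.1},
    {"dx": 17,"dy": 0,"dz": -4,"spin": 0,"grip": -0.1},
    {"dx": 17,"dy": 0,"dz": -4,"spin": 0,"grip": -0.1},
    {"dx": 17,"dy": 0,"dz": -4,"spin": 0,"grip": -0.1},
  ],
)

```text
time: 11.3
ee_pos: [0.5362, 0.2701, 0.2437]
tcp_rot: [-2.366, -2.067, 0.0]
wrist_force: [1.0, -0.1, -0.4]
grip_width: 0.0483
gripper_force: 0.0
```

```bash
python3 - <<'E'
from h import *
p,_=snap('scene'); q,_=snap('top')
a=cv2.resize(p[200:350,260:440,::-1],(792,660),interpolation=cv2.INTER_CUBIC)[:, :]
cv2.imwrite('pics/s6.png',cv2.resize(p[210:335,270:436,::-1],(797,600),interpolation=cv2.INTER_CUBIC))
cv2.imwrite('pics/t6.png',cv2.resize(q[245:360,220:400,::-1],None,fx=4.4,fy=4.4,interpolation=cv2.INTER_CUBIC))
rep()
E
```

```text
[0.5362132  0.27041156 0.2437482 ] [ 2.36557651e+00  2.06726247e+00 -2.92103488e-05] [-0.07230859  0.60552052 -0.02110864]
box [2.13768953e-04 3.57540763e-01]
```

View pics/s6.png

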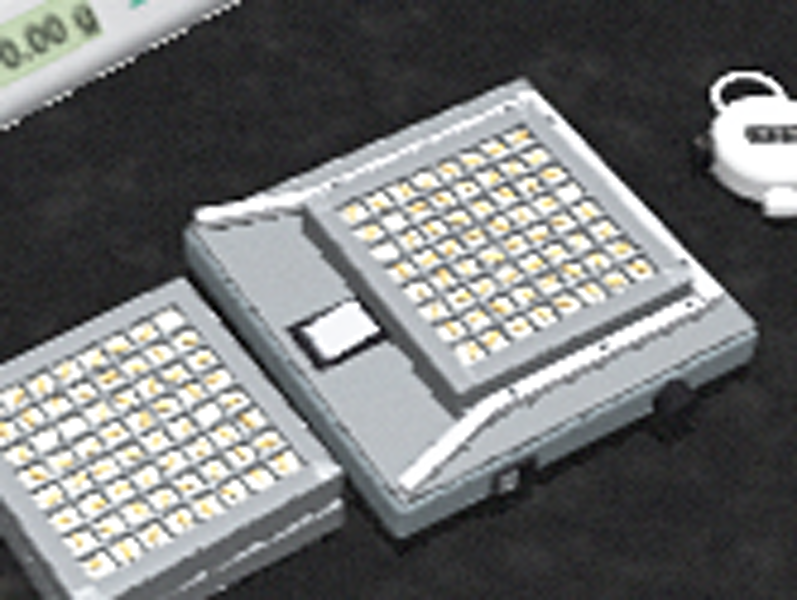

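View pics/t6.png

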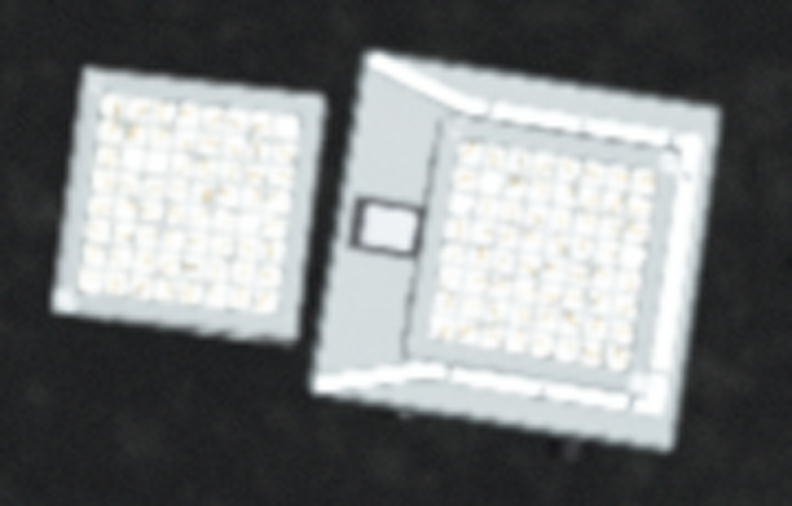

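Both views show the plate square between the rails and against the stop bar. The catch, at about (340,330) in the scene crop and (388,228) in the top crop, is up behind its rear edge. The two-plate stack is in place and the robot is clear.

```bash
python3 -c "
from plant import arm
print(arm.sign_off())"
```

```text
the job is handed in; nothing more can be done
None
```

I slid the top plate across and handed the job in at about 11 s: it lies against the stop between the rails, the catch looks up behind it in both camera views, and the other plates, tally counter and dish show no movement; no verdict came back.

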